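# Swing the rim-finishing arm one hole over to the plate

### The job

The finishing arm of the twin-wheel machine is parked in its middle hole. Hook a fingertip through the red pull ring (do not pinch it), lift the spring pin clear, swing the arm just one hole over to the side of the wheel that carries the cream plate, and let the pin drop fully home in that hole. Work gently, never forcing the ring or the arm, and leave the plate and everything else on the bench where it stands.

Things in the scene. Friction and masses are not known exactly. Their poses are not given: they have to be found in the camera images.
- pivot (a point): On the vertical pivot axis of the swing arm of the twin-wheel finishing machine (fixed, placed anew each time), level with the index plate's top face, 138 mm above the bench. Axes: z up, x along the arm when it is parked in the middle hole (away from the robot, within 0.3 rad of world x), y left. Hub and bolt end 32 mm above this point.
- wheel_left (a point): Centre of the left wheel's round yellowish bat (radius 130 mm), at its top face 102 mm above the bench. From pivot it lies at x 330, y +200 mm. Axes as for pivot.
- wheel_right (a point): The same for the right wheel: from pivot it lies at x 330, y -200 mm.
- swing_arm (a joint): Angle of the aluminium swing arm about the pivot, rad: 0 = parked in the middle hole, positive = swung to the left (+y of pivot). The index plate below has five 13 mm holes on a circle of 170 mm radius, at -0.56, -0.28, 0, 0.28, 0.56. Pin up, the arm swings with light friction (about 1 N at the ring) and stays where it is left. Bar 32 mm wide, top 14 mm above the index plate.
- felt (a point): White felt finishing pad, 28 mm across, under the arm's outer end, 310 mm from the pivot; its centre. With the arm in the hole next to the middle it stands over the rim of a plate on that side's wheel, 8 mm above it.
- index_pin (a joint): Lift of the 10 mm steel index pin standing in the arm 170 mm from the pivot, m: 0 = fully home in a hole, 0.010 = round nose just clear of the index plate, 0.024 = upper stop. A spring presses it down with 5 N at 0, 8 N at the stop. Let go between holes it rests on the plate; let go within about 3 mm of a hole's centre it slips in by itself.
- ring (a point): Centre of the red pull ring on top of the index pin; it lifts and swings with pin and arm and cannot turn or fold. Round bar 6 mm thick, clear opening 52 mm, outside 64 mm. 191 mm from the pivot axis and, pin home, 214 mm above the bench; 62 mm above the arm's top. Axes: x outward along the arm, y left, z up.
- ring_top (a point): Middle of the ring's top bar, 21 mm farther out and 20 mm higher than ring; the ring's bottom, on the pin's stem, lies as far in and down. The ring leans 46 degrees outward from upright: a finger coming from the pivot's side, pointing outward and about 45 degrees down, passes squarely through (with room for its tip 50 mm beyond) and lifts it by this bar. Axes as for ring.
- hole_left (a point): Centre of the index hole one step to the left of the middle hole, at the plate's top face. Axes as for pivot.
- hole_right (a point): Centre of the index hole one step to the right of the middle hole, at the plate's top face. Axes as for pivot.
- plate_mid (a point): Middle of the cream clay plate, 230 mm across and 26 mm high, loose, centred on the bat of one of the two wheels (left or right, it varies); this point is half-way up. The felt pad passes 8 mm above its rim. It must not be moved.
- chuck_c (a point): White plaster trimming chuck, a low cone 124 mm across and 34 mm high, loose, on the bat of the other wheel; the point is its centre. Leave it alone.
- bowl_c (a point): Terracotta bowl, 120 mm across, 55 mm high, standing on the bench; the point is half-way up. Leave it alone.
- jar_c (a point): Blue ceramic cup, 72 mm across, 100 mm high, standing on the bench; the point is half-way up. Leave it alone.
- rib_c (a point): Black round rubber rib, 72 mm across, 9 mm thick, lying on the bench; its centre. Leave it alone.
- loop_tool_c (a point): Trimming loop tool with a wooden handle, 180 mm long, 16 mm thick, lying along its x axis; its middle. Leave it alone.
- bottle_c (a point): Clear bottle with a blue cap, 60 mm across, 150 mm high, standing on the bench; half-way up. Leave it alone.
- saucers_c (a point): Stack of three cream saucers, 140 mm across, 30 mm high, on the bench; its centre. Leave it alone.

How it is judged:
By the outcome, as a careful person would: the job done as asked, in the order asked, and still so for the second after the job is handed in, with the robot touching nothing.
It also fails if it takes over 51 s, if anything falls off the work surface, if the arm or the gripper's body presses on something with over 40 N, if the wrist force passes 120 N, or if a joint passes its speed limit or range.

### The arm

A 6-joint arm with a two-finger parallel gripper is mounted at the origin on the work surface. World frame = base frame: x ahead of the robot, y to its left, z up, the work surface at z = 0. Lengths are in m, angles in rad, forces in N, time in s.
With the tool pointing down it reaches from about 0.35 to 0.85 m from the base axis. Payload 8.1 kg.
Tool frame: the origin (TCP) lies on the centre line of the jaws, within the pads' length; the fingertips stand robot.tips_ahead ahead of it and the grasp point (between the pads) lies 8 mm behind it (robot.tips_ahead is the distance from the TCP to the fingertips, in m); z points along the fingers, y is the direction in which the jaws open and shut (so a half turn about z gives the same grasp; the last joint's range is limited). The gripper opens to 93 mm and grips with 3 to 60 N. Pads are 15 mm wide; open, the fingers measure 128 mm over their backs; the gripper's body (75 mm by 188 mm) begins 65 mm behind the grasp point.
Start: joints at [1.135, 0.13, 1.488, -0, 1.523, -0.085], TCP at [0.206, 0.563, 0.23] pointing down, gripper open.
Joint ranges: [-2.96, 2.96], [-0.89, 2.26], [0.02, 2.5], [-1.34, 4.48], [0, 2.73], [-2.66, 2.66]. Speed limits (rad/s): [2.39, 2.39, 2.79, 3.14, 3.14, 3.14].

### API

Orientations are given as a rotation vector (axis times angle).
In Python, from plant import monitor, eyes, job, robot gives the robot as it stands.
- The arm moves only by the tool servo_tool, never from a script. Its argument "plan" is a list that holds one entry, the list of rows, each a list of 7 numbers: the closure, from -1 (fully open) to 1 (shut), so that 0 is half open, then the shift along the world's x, y, z in mm, then the turn, a rotation vector about the world's x, y, z in rad. In form: [[[hand, dx, dy, dz, ax, ay, az], ...]]. A call has 1 to 12 rows; each row shifts and turns the commanded pose from where the row before left it; what a row does not reach is not made up. A row lasts 1/10 s, in which the tool goes at most 50 mm and 8.59 degrees, less where a joint would pass 70% of its speed; a pose out of reach is approached as far as the arm can. A call with a gripper value outside its range is refused whole. The fingers move at their own pace and stop on an object; "force" is the grip in N (left out, the last holds). Time passes only in rows, so rows that do not move let the fingers close. It gives the time, the measured TCP pose, the force and the opening at its end, in the units of the state.
- monitor.read_state(): the state, without advancing time (a new reading comes with each control period).
- eyes.read_camera(name): name is "side" or "top" or "wrist"; returns the picture (480x640x3 uint8, red, green, blue); there is no depth.
- eyes.camera_info(name): a dict with "mtx" (3x3 intrinsics, pixels), "R" (3x3) and "t" (3): a world point X has camera coordinates R X + t. Camera axes: x right, y down, z forward; pixel columns grow to the right and rows downward; lengths in m; the calibration is good to about 2 mm. A picture is of the moment at which its call begins: read the wrist's pose just before it. camera_info takes no time and is no camera call; for the wrist camera it gives the pose at the moment of the call.
- job.close_job(): hands the job in, once; it reports no verdict.
The state is a dict: "t": time; "q": joint angles; "dq": joint speeds; "joint_torque": joint torques, N m; "tool_pos": TCP position; "orientation": TCP orientation; "force": force on the tool from outside, world axes, zero at the start; "wrist_torque": the same for the moment, N m; "opening": finger opening in m.
Only numpy, scipy, OpenCV 4.12 (cv2) and the standard library are available. Lean on these libraries where they do the work, as an engineer would, in place of code of your own. Each camera call takes 0.05 s, during which the arm holds its last target. There are 200 camera calls.

## Working session

There is one attempt and no reset: what is moved stays moved. The work goes in short steps, Python scripts to look and compute and a tool call to move; the robot and the scene stay as the last step left them, time stands still between calls to the robot, and variables do not carry over. Pictures are saved under pics/ and viewed, about 8 in all and at most 12, crops included, and the job is handed in when it is done.

Besides the shell and the picture viewer there is one more tool, called by a JSON object that holds its "fn" and its "kwargs", one argument or row to a line. servo_tool: Moves the arm, as the interface text tells. Its arguments: {"type":"object","properties":{"plan":{"type":"array"},"force":{"type":"number"}},"required":["plan"]}

```bash
ls; mkdir -p pics; python3 - <<'E'
from plant import monitor, eyes, job, robot
import cv2
print(robot.tips_ahead, monitor.read_state())
for n in("side","top"):
    im=eyes.read_camera(n); cv2.imwrite(f"pics/{n}0.png",im[:,:,::-1])
    i=eyes.camera_info(n); print(n,i)
E
```

```text
pics
0.011 {'t': 0.0, 'q': array([ 1.13460888e+00,  1.31130814e-01,  1.48926735e+00, -1.35759727e-05,
        1.52298620e+00, -8.54199458e-02]), 'dq': array([-0.00107622, -0.00160396, -0.00064058, -0.001371  , -0.00104959,
        0.00075891]), 'joint_torque': array([ 1.33800026e-03, -5.59850657e+01, -4.91755879e+01,  7.69682019e-02,
        3.58789566e-02, -2.31833892e-04]), 'tool_pos': array([0.20593735, 0.56297656, 0.2286121 ]), 'orientation': array([-5.48084427e-01, -3.09295653e+00,  2.72433942e-03]), 'force': array([-0.11587608,  1.02765157, -0.13780963]), 'wrist_torque': array([ 0.01265793, -0.03038406, -0.02225963]), 'opening': 0.09251189367203577}
side {'mtx': array([[553.92707909,   0.        , 318.65276189],
       [  0.        , 553.92707909, 243.98401597],
       [  0.        ,   0.        ,   1.        ]]), 'R': array([[ 0.80908327, -0.58767863, -0.00425374],
       [-0.4108004 , -0.56036149, -0.71919262],
       [ 0.42027051,  0.58363415, -0.69479773]]), 't': array([-0.45435808,  0.33064353,  1.75428886])}
top {'mtx': array([[481.25883656,   0.        , 316.3618565 ],
       [  0.        , 481.25883656, 238.77450221],
       [  0.        ,   0.        ,   1.        ]]), 'R': array([[-2.49692406e-03, -9.99877335e-01,  1.54622469e-02],
       [-9.84678349e-01, -2.37673528e-04, -1.74380312e-01],
       [ 1.74362597e-01, -1.56607541e-02, -9.84556969e-01]]), 't': array([-0.03396946,  0.55343546,  1.40868743])}
```

View pics/top0.png

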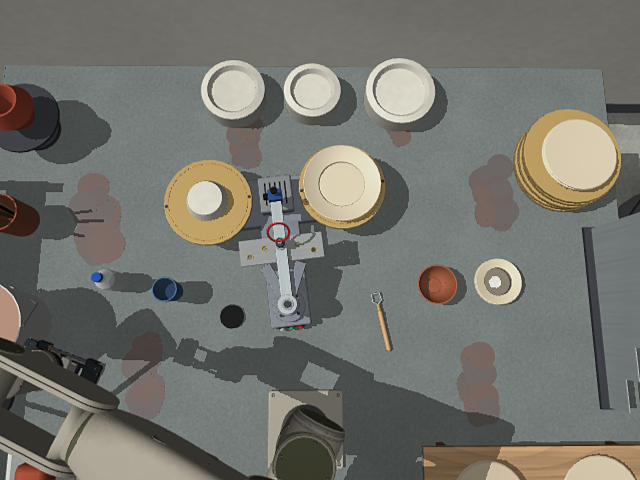

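View pics/side0.png

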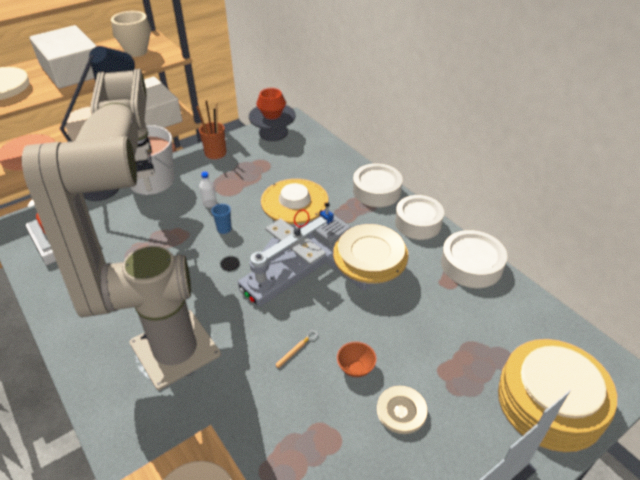

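The cream plate sits on the right-hand wheel (top view, about (342,185)), so the arm goes to hole_right. The hub is near (288,303), the ring near (278,233) and the left bat near (208,202). Next I fit the machine pose from these.

```bash
cat > h.py <<'E'
import numpy as np, cv2
from scipy.optimize import least_squares
from plant import monitor, eyes
def proj(n,X):
    i=eyes.camera_info(n); c=np.atleast_2d(X)@i["R"].T+i["t"]; p=c@i["mtx"].T; return p[:,:2]/p[:,2:]
def world(p,L):  # p=(x,y,yaw); L in pivot axes
    c,s=np.cos(p[2]),np.sin(p[2]); L=np.atleast_2d(L)
    return np.c_[p[0]+c*L[:,0]-s*L[:,1],p[1]+s*L[:,0]+c*L[:,1],L[:,2]+.138]
def ringpts(a=0.,lift=0.,n=60):
    t=np.linspace(0,2*np.pi,n,endpoint=False); r=.029
    u=np.array([.719,0,.695]); v=np.array([0,1,0])
    L=np.array([.191,0,.076+lift])+r*(np.cos(t)[:,None]*u+np.sin(t)[:,None]*v)
    c,s=np.cos(a),np.sin(a)
    return np.c_[c*L[:,0]-s*L[:,1],s*L[:,0]+c*L[:,1],L[:,2]]
def redmask(im,box):
    x0,y0,x1,y1=box; h=cv2.cvtColor(im,cv2.COLOR_RGB2HSV); m=np.zeros(im.shape[:2],np.uint8)
    hh=h[...,0].astype(int); k=((hh<8)|(hh>172))&(h[...,1]>130)&(h[...,2]>70)
    m[y0:y1,x0:x1]=k[y0:y1,x0:x1]; return m
E
python3 - <<'E'
from h import *
T=cv2.imread("pics/top0.png")[:,:,::-1].copy(); S=cv2.imread("pics/side0.png")[:,:,::-1].copy()
mt=redmask(T,(255,210,305,260)); ms=redmask(S,(285,200,320,235))
def cb(m): # bbox
    y,x=np.nonzero(m); return np.array([x.min(),x.max(),y.min(),y.max()])
bt,bs=cb(mt),cb(ms); print(bt,bs,mt.sum(),ms.sum())
h=cv2.cvtColor(T,cv2.COLOR_RGB2HSV); y=((h[...,0]>15)&(h[...,0]<28)&(h[...,1]>110)&(h[...,2]>90)).astype(np.uint8)
y[:, :160]=0;y[:,256:]=0;y[:155]=0;y[250:]=0
hull=cv2.convexHull(cv2.findNonZero(y)); el=cv2.fitEllipse(hull); print(el)
hub=np.array([288,302.5])
def bb(q): return np.r_[q[:,0].min(),q[:,0].max(),q[:,1].min(),q[:,1].max()]
def f(p):
    r=world(p,ringpts())
    q=bb(proj("top",r))-bt; w=bb(proj("side",r))-bs
    return np.r_[[(q[0]+q[1])/2,(q[2]+q[3])/2,(w[0]+w[1])/2,(w[2]+w[3])/2], (proj("top",world(p,[0,0,.032]))[0]-hub)*.7,
       proj("top",world(p,[.33,.2,-.036]))[0]-np.array(el[0])-.0]
s=least_squares(f,[.35,.05,0]); print(s.x,s.fun.round(2))
p=s.x; np.save("p.npy",p)
for nm,im,b in(("top",T,(160,130,400,340)),("side",S,(200,150,420,330))):
    x0,y0,x1,y1=b; k=3; c=cv2.resize(im[y0:y1,x0:x1],None,fx=k,fy=k,interpolation=cv2.INTER_CUBIC)[:,:,::-1].copy()
    t=np.linspace(0,6.283,80)
    P=[ringpts()]+[np.c_[.33+.13*np.cos(t),sg*.2+.13*np.sin(t),0*t-.036] for sg in(1,-1)]+[np.array([[0,0,.032],[0,0,.0]])]+[np.array([[.17*np.cos(a),.17*np.sin(a),0] for a in(-.56,-.28,.28,.56)])]
    for L,col in zip(P,[(0,255,0),(255,0,0),(255,0,0),(0,0,255),(255,0,255)]):
        for u in proj(nm,world(p,L)): cv2.circle(c,tuple(int(z) for z in ((u-[x0,y0]+.5)*k)),1,col,-1)
    cv2.imwrite(f"pics/{nm}fit.png",c)
E
```

```text
[267 289 223 241] [294 308 221 226] 106 20
((207.7385711669922, 202.11752319335938), (84.1368637084961, 87.8719482421875), 67.80070495605469)
[0.35138756 0.04366698 0.12940013] [ 0.95  0.55  0.59 -4.25  0.22  1.39  0.48  0.25]
```

View pics/topfit.png

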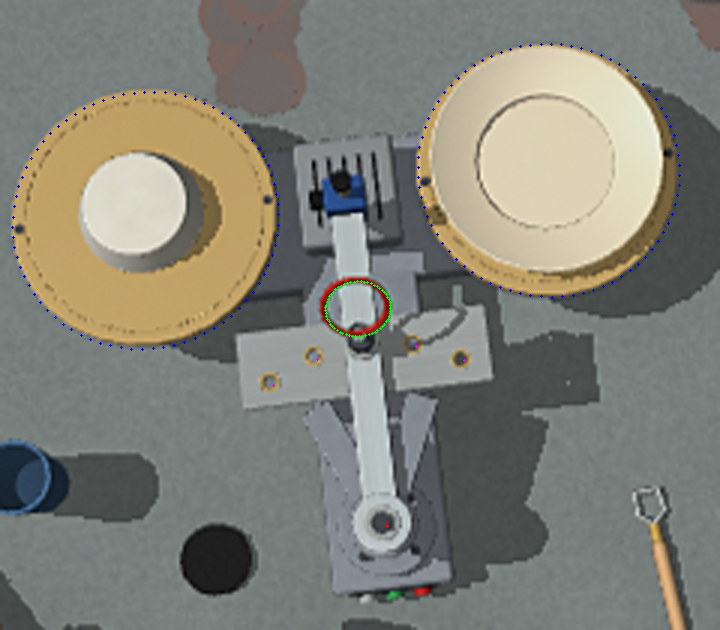

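The overlay fits well: the bats, the hub and the four visible holes all line up. The side-view ring mask was only partial, so I'll refit without it. Then I'll work out the approach, with fingers shut and the jaw axis horizontal.

```bash
cat >> h.py <<'E'
from scipy.spatial.transform import Rotation as Ro
def rot(yaw,pitch=np.pi/4):  # tool z outward, down by pitch
    z=np.array([np.cos(yaw)*np.cos(pitch),np.sin(yaw)*np.cos(pitch),-np.sin(pitch)]); y=np.array([-np.sin(yaw),np.cos(yaw),0])
    return Ro.from_matrix(np.c_[np.cross(y,z),y,z])
def target(p,a,lift,along,up): # TCP: 'along' tool z from ring centre, 'up' along ring plane
    c=ringpts(a,lift).mean(0); R=rot(p[2]+a); M=R.as_matrix(); yaw=p[2]+a
    u=np.array([np.cos(yaw)*.719,np.sin(yaw)*.719,.695])
    return world(p,c)[0]+along*M[:,2]+up*u,R
def delta(X,R):
    s=monitor.read_state(); d=(X-s["tool_pos"])*1e3; r=(R*Ro.from_rotvec(s["orientation"]).inv()).as_rotvec()
    return d.round(1),r.round(4),s["force"].round(1),round(s["t"],2)
E
python3 - <<'E'
from h import *
T=cv2.imread("pics/top0.png")[:,:,::-1].copy()
mt=redmask(T,(255,210,305,260)); y,x=np.nonzero(mt); bt=np.array([(x.min()+x.max())/2,(y.min()+y.max())/2])
def mid(q): return (q.min(0)+q.max(0))/2
def f(p): return np.r_[mid(proj("top",world(p,ringpts())))-bt,(proj("top",world(p,[0,0,.032]))[0]-[287.8,303])*.5,proj("top",world(p,[.33,.2,-.036]))[0]-[207.74,202.12]]
s=least_squares(f,[.35,.04,.13]); print(s.x,s.fun.round(2)); p=s.x; np.save("p.npy",p)
for a in((0,0,-.11,0),(0,0,.014,0)):
    X,R=target(p,*a); print(X.round(4),*delta(X,R))
E
```

```text
[0.35321774 0.04503773 0.1322442 ] [ 0.24 -0.1   0.01  0.41 -0.27 -0.13]
[0.4654 0.06   0.2918] [ 259.5 -503.    63.1] [-0.0849 -0.7884  0.4584] [ 1.2 -0.4 -0.1] 0.1
[0.5524 0.0715 0.2041] [ 346.4 -491.5  -24.6] [-0.0849 -0.7884  0.4584] [ 1.2 -0.4 -0.1] 0.1
```

View pics/sidefit.png

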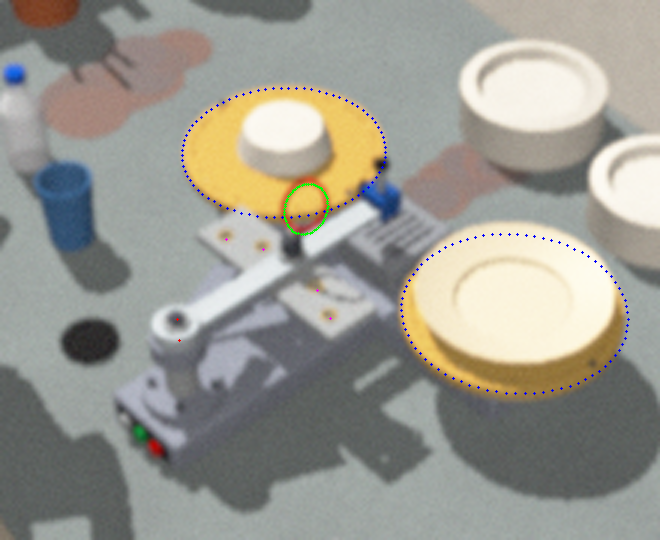

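The side view agrees with the fit. Now I move to the hover pose, going up first and shutting the fingers on the way.

{"fn": "servo_tool", "kwargs": {
  "plan": [
    [[1, 0, 0, 35, 0, 0, 0], [1, 0, 0, 35, 0, 0, 0], [1, 12, -24, 25, -0.004, -0.039, 0.023], [1, 12, -24, 15, -0.004, -0.039, 0.023], [1, 12, -24, 0, -0.004, -0.039, 0.023], [1, 12, -24, 0, -0.004, -0.039, 0.023], [1, 12, -24, 0, -0.004, -0.039, 0.023], [1, 12, -24, 0, -0.004, -0.039, 0.023], [1, 12, -24, 0, -0.004, -0.039, 0.023], [1, 12, -24, 0, -0.004, -0.039, 0.023], [1, 12, -24, 0, -0.004, -0.039, 0.023], [1, 12, -24, 0, -0.004, -0.039, 0.023]]
  ],
  "force": 20
}}

```text
t: 1.3
tool_pos: [0.3264, 0.3224, 0.3392]
orientation: [0.16, 2.745, 0.039]
force: [1.0, -0.6, 0.1]
opening: 0.0025
```

{"fn": "servo_tool", "kwargs": {
  "plan": [
    [[1, 12, -24, 0, -0.004, -0.039, 0.023], [1, 12, -24, 0, -0.004, -0.039, 0.023], [1, 12, -24, 0, -0.004, -0.039, 0.023], [1, 12, -24, 0, -0.004, -0.039, 0.023], [1, 12, -24, 0, -0.004, -0.039, 0.023], [1, 12, -24, 0, -0.004, -0.039, 0.023], [1, 12, -24, 0, -0.004, -0.039, 0.023], [1, 12, -24, 0, -0.004, -0.039, 0.023], [1, 12, -24, 0, -0.004, -0.039, 0.023], [1, 12, -24, 0, -0.004, -0.039, 0.023], [1, 12, -23, 0, -0.004, -0.008, 0.0], [1, 0, 0, 0, 0, 0, 0]]
  ]
}}

```text
t: 2.5
tool_pos: [0.5093, 0.09, 0.3475]
orientation: [-0.144, 2.401, 0.025]
force: [-0.1, 1.3, 0.5]
opening: 0.0003
```

```bash
python3 - <<'E'
from h import *
p=np.load("p.npy"); s=monitor.read_state(); print(s["q"].round(2),s["opening"])
for a in((0,0,-.06,0),(0,0,.014,0)):
    X,R=target(p,*a); print(X.round(4),*delta(X,R))
E
```

```text
[ 0.07 -0.88  2.22  0.02  1.06 -1.63] 0.00027855270029573205
[0.5005 0.0646 0.2564] [ -8.8 -25.4 -91.1] [ 0.0281 -0.0461  0.0215] [-0.1  1.3  0.5] 2.5
[0.5524 0.0715 0.2041] [  43.1  -18.5 -143.4] [ 0.0281 -0.0461  0.0215] [-0.1  1.3  0.5] 2.5
```

{"fn": "servo_tool", "kwargs": {
  "plan": [
    [[1, 0, -5, -11, 0.004, -0.006, 0.003], [1, -1, -5, -11, 0.004, -0.006, 0.003], [1, -1, -5, -11, 0.004, -0.006, 0.003], [1, -1, -5, -11, 0.004, -0.006, 0.003], [1, -1, -5, -11, 0.004, -0.006, 0.003], [1, -1, 0, -12, 0.004, -0.006, 0.003], [1, -2, 0, -12, 0.004, -0.006, 0.003], [1, -2, 0, -12, 0, -0.004, 0], [1, 0, 0, 0, 0, 0, 0]]
  ]
}}

```text
t: 3.4
tool_pos: [0.5224, 0.0726, 0.2549]
orientation: [-0.162, 2.372, 0.065]
force: [-0.6, 0.7, -0.4]
opening: 0.0003
```

```bash
python3 - <<'E'
from h import *
p=np.load("p.npy"); s=monitor.read_state(); print(s["q"].round(2),s["opening"])
X,R=target(p,0,0,.014,0); print(X.round(4),*delta(X,R))
X,R=target(p,0,0,-.06,0); print(X.round(4),*delta(X,R))
for n in("side","wrist"):
    im=eyes.read_camera(n)
    if n=="side": im=cv2.resize(im[160:290,220:380],None,fx=4.5,fy=4.5,interpolation=cv2.INTER_CUBIC)
    else:
        for u in proj(n,world(p,ringpts())): cv2.circle(im,tuple(int(z) for z in u),1,(0,255,0),-1)
    cv2.imwrite(f"pics/{n}1.png",im[:,:,::-1])
E
```

```text
[-0.05 -0.89  2.41  0.17  0.88 -1.81] 0.00028410749736004174
[0.5524 0.0715 0.2041] [ 30.   -1.1 -50.8] [ 0.0026 -0.0204 -0.0038] [-0.6  0.7 -0.4] 3.4
[0.5005 0.0646 0.2564] [-21.9  -8.    1.5] [ 0.0026 -0.0204 -0.0038] [-0.6  0.7 -0.4] 3.4
```

View pics/wrist1.png

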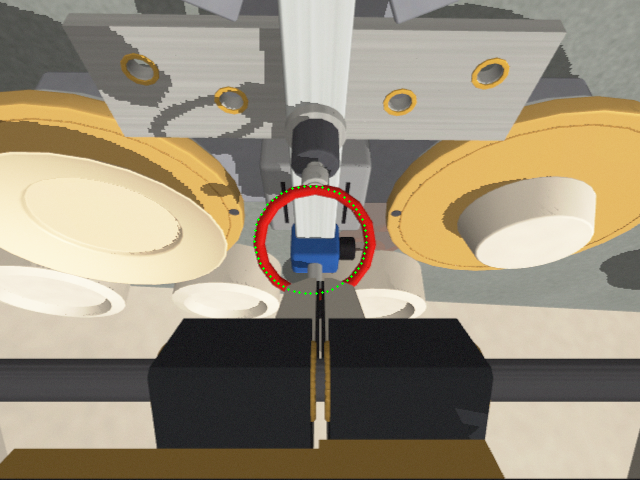

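The wrist view (mirrored, so the plate's wheel is on the left) shows the ring centred near (316,240) and the fingertips near (320,285). The ring is 2–3 mm left of my prediction, and the tip is about 14 mm too high in the ring plane because joint 2 is at its limit. I'll go straight down 20 mm, then look along the axis.

{"fn": "servo_tool", "kwargs": {
  "plan": [
    [[1, 0, -1, -5, 0, -0.005, 0], [1, 0, -1, -5, 0, -0.005, 0], [1, 0, -1, -5, 0, -0.005, 0], [1, 0, 0, -5, 0, -0.005, 0], [1, 0, 0, 0, 0, 0, 0]]
  ]
}}

```text
t: 4.0
tool_pos: [0.5262, 0.0695, 0.2364]
orientation: [-0.161, 2.352, 0.062]
force: [0.5, 0.3, -0.1]
opening: 0.0006
```

```bash
cat > look.py <<'E'
import sys
from h import *
p=np.load("p.npy"); s=monitor.read_state(); print(s["q"].round(2))
a,lift,tag=float(sys.argv[1]),float(sys.argv[2]),sys.argv[3]
M=rot(p[2]+a).as_matrix(); X,R=target(p,a,lift,0,0); d,r,f,t=delta(X,R)
yaw=p[2]+a; u=np.array([np.cos(yaw)*.719,np.sin(yaw)*.719,.695])
print("tcp rel ring [along,left,up] mm",-(d@M[:,2]).round(1),-(d@M[:,1]).round(1),-(d@u).round(1),"rot",r,"F",f,"t",t)
im=eyes.read_camera("wrist")
for q in proj("wrist",world(p,ringpts(a,lift))): cv2.circle(im,tuple(int(z) for z in q),1,(0,255,0),-1)
sd=eyes.read_camera("side")[170:290,230:370]; sd=cv2.resize(sd,(560,480),interpolation=cv2.INTER_CUBIC)
o=np.hstack([im[60:400,140:500],cv2.resize(sd,(397,340))]); cv2.imwrite(f"pics/{tag}.png",o[:,:,::-1])
E
python3 look.py 0 0 l2
```

```text
[-0.06 -0.89  2.45  0.19  0.82 -1.84]
tcp rel ring [along,left,up] mm -27.3 1.5 3.9 rot [ 0.003  -0.0003 -0.0029] F [ 0.5  0.3 -0.1] t 4.0
```

View pics/l2.png

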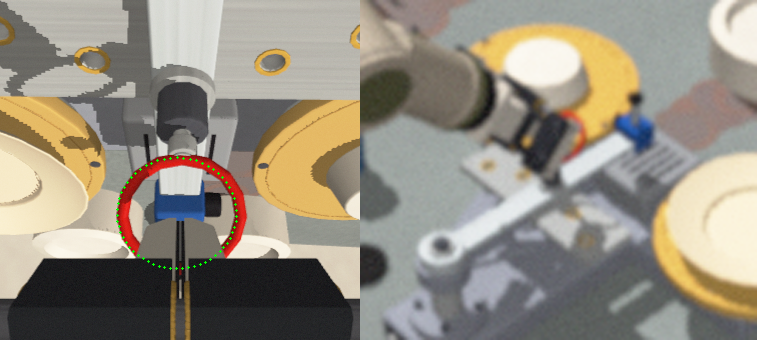

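The fingertips (180,225) are centred laterally in the ring (centre about (182,213)) and 4 mm high. I'll insert along the axis.

{"fn": "servo_tool", "kwargs": {
  "plan": [
    [[1, 1, 0.5, -5, 0, 0, 0], [1, 3, 0.5, -4, 0, 0, 0], [1, 4, 0.5, -4, 0, 0, 0], [1, 4, 0.5, -4, 0, 0, 0], [1, 4, 0.5, -4, 0, 0, 0], [1, 4, 0.5, -4, 0, 0, 0], [1, 4, 0.5, -4, 0, 0, 0], [1, 3, 0.5, -3, 0, 0, 0], [1, 0, 0, 0, 0, 0, 0]]
  ]
}}

```text
t: 5.0
tool_pos: [0.5536, 0.0736, 0.2051]
orientation: [-0.161, 2.352, 0.063]
force: [0.2, 0.2, -0.3]
opening: 0.0004
```

```bash
python3 look.py 0 0 l3
```

```text
[-0.04 -0.73  2.42  0.19  0.68 -1.85]
tcp rel ring [along,left,up] mm 14.4 1.9 2.0 rot [ 0.003  -0.     -0.0032] F [ 0.2  0.2 -0.3] t 5.0
```

View pics/l3.png

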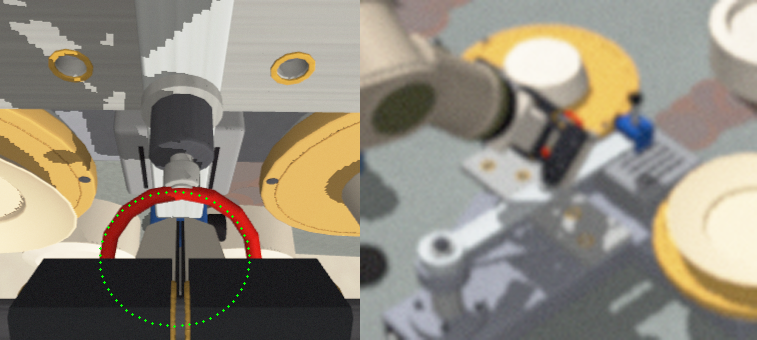

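The finger is through and centred (ring centre (182), fingers (180)) with no contact force. Now I raise it to meet the top bar, then lift straight up.

{"fn": "servo_tool", "kwargs": {
  "plan": [
    [[1, 3, 0.4, 3, 0, 0, 0], [1, 3, 0.4, 3, 0, 0, 0], [1, 0, 0, 1, 0, 0, 0], [1, 0, 0, 1, 0, 0, 0], [1, 0, 0, 1, 0, 0, 0], [1, 0, 0, 0, 0, 0, 0]]
  ]
}}

```text
t: 5.7
tool_pos: [0.5595, 0.0744, 0.2149]
orientation: [-0.161, 2.351, 0.062]
force: [-0.7, 0.4, -1.9]
opening: 0.0003
```

{"fn": "servo_tool", "kwargs": {
  "plan": [
    [[1, 0, 0, 1, 0, 0, 0], [1, 0, 0, 1, 0, 0, 0], [1, 0, 0, 1, 0, 0, 0], [1, 0, 0, 0, 0, 0, 0]]
  ]
}}

```text
t: 6.1
tool_pos: [0.5592, 0.0744, 0.2171]
orientation: [-0.161, 2.352, 0.063]
force: [-1.6, 0.3, -5.1]
opening: 0.0004
```

{"fn": "servo_tool", "kwargs": {
  "plan": [
    [[1, 0, 0, 1, 0, 0, 0], [1, 0, 0, 1, 0, 0, 0], [1, 0, 0, 1, 0, 0, 0], [1, 0, 0, 0, 0, 0, 0]]
  ]
}}

```text
t: 6.5
tool_pos: [0.5594, 0.0744, 0.2208]
orientation: [-0.161, 2.351, 0.062]
force: [-4.0, 0.0, -5.2]
opening: 0.0003
```

{"fn": "servo_tool", "kwargs": {
  "plan": [
    [[1, 0, 0, 2, 0, 0, 0], [1, 0, 0, 2, 0, 0, 0], [1, 0, 0, 2, 0, 0, 0], [1, 0, 0, 2, 0, 0, 0], [1, 0, 0, 2, 0, 0, 0], [1, 0, 0, 2, 0, 0, 0], [1, 0, 0, 0, 0, 0, 0]]
  ]
}}

```text
t: 7.2
tool_pos: [0.5596, 0.0744, 0.2331]
orientation: [-0.161, 2.351, 0.062]
force: [-5.1, -0.3, -7.7]
opening: 0.0005
```

```bash
python3 look.py 0 0.017 l4; python3 - <<'E'
from h import *
p=np.load("p.npy"); s=monitor.read_state(); v=(s["tool_pos"]-[p[0],p[1],0])
for k in range(8):
    a=-.04*k; w=Ro.from_rotvec([0,0,a]).apply(v); print(((w-v)*1e3).round(1))
E
```

```text
[-0.04 -0.73  2.37  0.18  0.73 -1.83]
tcp rel ring [along,left,up] mm 10.8 1.8 14.0 rot [ 0.0031  0.001  -0.0031] F [-5.1 -0.3 -7.7] t 7.2
[0. 0. 0.]
[ 1.  -8.3  0. ]
[  1.7 -16.6   0. ]
[  2.  -24.9   0. ]
[  2.  -33.2   0. ]
[  1.7 -41.6   0. ]
[  1.1 -49.9   0. ]
[  0.1 -58.2  -0. ]
```

View pics/l4.png

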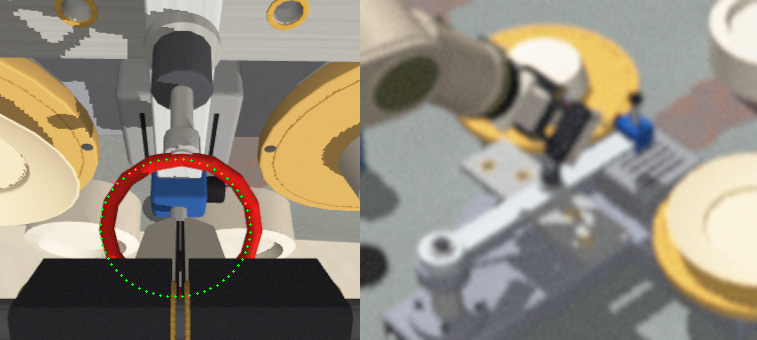

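The pin is lifted: the stem shows below the ring and the pull is about 8 N. Now I swing right in small arc steps, turning the tool with the arm.

{"fn": "servo_tool", "kwargs": {
  "plan": [
    [[1, 0.2, -2.1, 0, 0, 0, -0.01], [1, 0.3, -2.1, 0, 0, 0, -0.01], [1, 0.5, -4.1, 0, 0, 0, -0.02], [1, 0.4, -4.2, 0, 0, 0, -0.02], [1, 0.3, -4.1, 0, 0, 0, -0.02], [1, 0.2, -4.2, 0, 0, 0, -0.02], [1, 0.1, -4.1, 0, 0, 0, -0.02]]
  ]
}}

```text
t: 8.0
tool_pos: [0.5613, 0.0493, 0.2324]
orientation: [-0.018, 2.357, 0.004]
force: [-6.9, 1.1, -7.9]
opening: 0.0009
```

{"fn": "servo_tool", "kwargs": {
  "plan": [
    [[1, 0, -4.2, 0, 0, 0, -0.02], [1, 0, -4.1, 0, 0, 0, -0.02], [1, -0.1, -4.2, 0, 0, 0, -0.02], [1, -0.2, -4.1, 0, 0, 0, -0.02], [1, -0.3, -4.2, 0, 0, 0, -0.02], [1, -0.3, -4.1, 0, 0, 0, -0.02], [1, -0.3, -4.2, 0, 0, 0, -0.02], [1, -0.2, -2.1, 0, 0, 0, -0.01], [1, -0.2, -2.1, 0, 0, 0, -0.01], [1, 0, 0, 0, 0, 0, 0], [1, 0, 0, 0, 0, 0, 0]]
  ]
}}

```text
t: 9.1
tool_pos: [0.5591, 0.0164, 0.2313]
orientation: [0.17, 2.354, -0.074]
force: [-12.3, 1.0, -7.0]
opening: 0.0006
```

```bash
python3 look.py -0.28 0.016 l5; python3 - <<'E'
from h import *
im=eyes.read_camera("top"); p=np.load("p.npy"); x0,y0,x1,y1=200,150,400,330
c=cv2.resize(im[y0:y1,x0:x1],None,fx=3,fy=3,interpolation=cv2.INTER_CUBIC)[:,:,::-1].copy()
r=np.linspace(0,.31,15); a=-.28
for L in (np.c_[r*np.cos(a),r*np.sin(a),0*r+.014],ringpts(-.28,.016)):
    for u in proj("top",world(p,L)): cv2.circle(c,tuple(int(z) for z in ((u-[x0,y0]+.5)*3)),1,(0,255,0),-1)
w=cv2.imread("pics/l5.png"); w=w[:,:360]; c=cv2.resize(c,(378,340)); cv2.imwrite("pics/l5b.png",np.hstack([w,c]))
E
```

```text
[ 0.01 -0.72  2.37 -0.17  0.72 -1.33]
tcp rel ring [along,left,up] mm 11.0 1.9 13.0 rot [ 0.0023 -0.0029 -0.0024] F [-12.3   1.   -7. ] t 9.1
```

View pics/l5b.png

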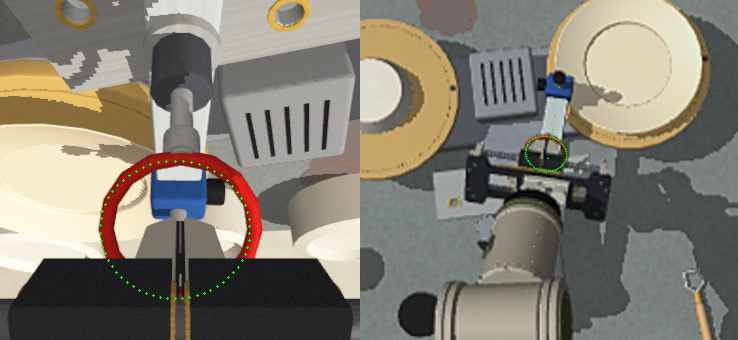

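The arm now lies along the predicted -0.28 line, over the plate's rim. The ring sits in the same place relative to the finger as before the swing, (181,…) both times. The outward push has grown to 12 N, so I ease in by 1 mm first and then lower.

{"fn": "servo_tool", "kwargs": {
  "plan": [
    [[1, -0.5, 0.1, 0, 0, 0, 0], [1, -0.5, 0.1, 0, 0, 0, 0], [1, 0, 0, -1.5, 0, 0, 0], [1, 0, 0, -1.5, 0, 0, 0], [1, 0, 0, -1.5, 0, 0, 0], [1, 0, 0, 0, 0, 0, 0]]
  ]
}}

```text
t: 9.85
tool_pos: [0.5587, 0.0165, 0.2279]
orientation: [0.17, 2.352, -0.074]
force: [-9.2, 0.9, -6.4]
opening: 0.0005
```

{"fn": "servo_tool", "kwargs": {
  "plan": [
    [[1, 0, 0, -1.5, 0, 0, 0], [1, 0, 0, -1.5, 0, 0, 0], [1, 0, 0, -1.5, 0, 0, 0], [1, 0, 0, 0, 0, 0, 0]]
  ]
}}

```text
t: 10.25
tool_pos: [0.5588, 0.0164, 0.2235]
orientation: [0.17, 2.351, -0.074]
force: [-9.3, 1.1, -5.3]
opening: 0.0003
```

{"fn": "servo_tool", "kwargs": {
  "plan": [
    [[1, 0, 0, -2, 0, 0, 0], [1, 0, 0, -2, 0, 0, 0], [1, 0, 0, -2, 0, 0, 0], [1, 0, 0, 0, 0, 0, 0]]
  ]
}}

```text
t: 10.65
tool_pos: [0.5589, 0.0165, 0.2177]
orientation: [0.17, 2.351, -0.074]
force: [-8.0, 1.3, -5.1]
opening: 0.0005
```

{"fn": "servo_tool", "kwargs": {
  "plan": [
    [[1, -1, 0.1, -2, 0, 0, 0], [1, -1, 0.1, -2, 0, 0, 0], [1, -1, 0.2, -1, 0, 0, 0], [1, -1, 0.2, -1, 0, 0, 0], [1, 0, 0, 0, 0, 0, 0]]
  ]
}}

```text
t: 11.15
tool_pos: [0.5559, 0.017, 0.2139]
orientation: [0.169, 2.347, -0.074]
force: [-0.1, 0.1, 0.3]
opening: 0.0007
```

```bash
python3 look.py -0.28 0 l6
```

```text
[ 0.01 -0.72  2.4  -0.18  0.68 -1.32]
tcp rel ring [along,left,up] mm 9.7 2.1 9.7 rot [ 0.0033  0.0038 -0.0032] F [-0.1  0.1  0.3] t 11.15
```

View pics/l6.png

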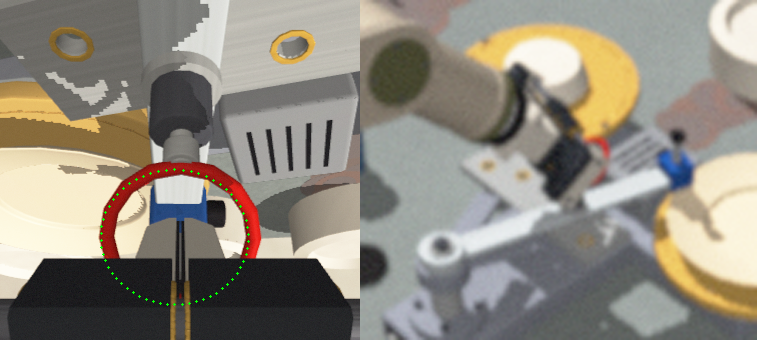

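The stem is short again as at the start, and contact was lost at the same height as when the lift began, so the pin is home. I centre the finger in the ring and withdraw the way I came.

{"fn": "servo_tool", "kwargs": {
  "plan": [
    [[1, -2, 0.2, -2, 0, 0, 0], [1, -2, 0.2, -2, 0, 0, 0], [1, -2, 0, -2, 0, 0, 0], [1, -4, 0.6, 4, 0, 0, 0], [1, -4, 0.6, 4, 0, 0, 0], [1, -4, 0.6, 4, 0, 0, 0], [1, -4, 0.6, 4, 0, 0, 0], [1, -4, 0.6, 4, 0, 0, 0], [1, -3, 0.5, 3, 0, 0, 0], [1, -2, 0.3, 3, 0, 0, 0], [1, 0, 0, 0, 0, 0, 0]]
  ]
}}

```text
t: 12.35
tool_pos: [0.5242, 0.0212, 0.2329]
orientation: [0.169, 2.349, -0.074]
force: [-0.1, -0.1, 0.4]
opening: 0.0003
```

```bash
python3 look.py -0.28 0 l7
```

```text
[ 0.03 -0.88  2.45 -0.18  0.8  -1.32]
tcp rel ring [along,left,up] mm -26.4 1.6 -0.1 rot [ 0.0033  0.0017 -0.0032] F [-0.1 -0.1  0.4] t 12.35
```

{"fn": "servo_tool", "kwargs": {
  "plan": [
    [[1, -1, 0, 6, 0, 0, 0], [1, -1, 0, 8, 0, 0, 0], [1, -1, 0, 10, 0, 0, 0], [1, 0, 0, 15, 0, 0, 0], [1, 0, 0, 15, 0, 0, 0], [1, 0, 0, 15, 0, 0, 0], [1, 0, 15, 15, 0, 0, 0], [1, 0, 20, 15, 0, 0, 0], [1, 0, 25, 10, 0, 0, 0], [1, 0, 25, 0, 0, 0, 0], [1, 0, 25, 0, 0, 0, 0], [1, 0, 0, 0, 0, 0, 0]]
  ]
}}

```text
t: 13.65
tool_pos: [0.5237, 0.1345, 0.342]
orientation: [0.166, 2.352, -0.073]
force: [1.1, 0.4, 0.3]
opening: 0.0009
```

{"fn": "servo_tool", "kwargs": {
  "plan": [
    [[1, 0, 25, 0, 0, 0, 0], [1, 0, 25, 0, 0, 0, 0], [1, 0, 25, 0, 0, 0, 0], [1, 0, 25, 0, 0, 0, 0], [1, -5, 25, 0, 0, 0, 0], [1, -5, 25, 0, 0, 0, 0], [1, -5, 25, 0, 0, 0, 0], [1, -5, 20, 0, 0, 0, 0], [1, -5, 10, 0, 0, 0, 0], [1, 0, 0, 0, 0, 0, 0]]
  ]
}}

```text
t: 14.65
tool_pos: [0.4986, 0.3372, 0.3411]
orientation: [0.168, 2.353, -0.076]
force: [0.2, 0.2, 0.1]
opening: 0.0004
```

```bash
python3 - <<'E'
from h import *
p=np.load("p.npy"); s=monitor.read_state(); print(s["tool_pos"],s["force"].round(1),s["t"]); a=-.28; r=np.linspace(0,.31,15); o=[]
for n,(x0,y0,x1,y1),k in(("top",(160,130,400,340),1.75),("side",(220,150,420,330),1.9)):
    im=eyes.read_camera(n)
    for L in (ringpts(a,0),): 
        q=proj(n,world(p,L))
        m=redmask(im,(*(q.min(0)-6).astype(int),*(q.max(0)+7).astype(int))); y,x=np.nonzero(m); print(n,"ring bbox",x.min(),x.max(),y.min(),y.max(),"pred",q.min(0).round(1),q.max(0).round(1))
    k=2 if n=="side" else 1.6
    c=cv2.resize(im[y0:y1,x0:x1],None,fx=k,fy=k,interpolation=cv2.INTER_CUBIC)[:,:,::-1].copy()
    for u in q: cv2.circle(c,tuple(int(z) for z in ((u-[x0,y0]+.5)*k)),0,(0,255,0),-1)
    o.append(cv2.resize(c,(399,int(c.shape[0]*399/c.shape[1]))))
h=min(x.shape[0] for x in o); cv2.imwrite("pics/fin.png",np.hstack([x[:h] for x in o]))
E
```

```text
[0.49855474 0.33717513 0.34106161] [0.2 0.2 0.1] 14.65
top ring bbox 287 309 223 242 pred [287.4 223. ] [308.9 241.2]
side ring bbox 303 317 219 236 pred [304.  219.1] [317.5 235.6]
```

View pics/fin.png

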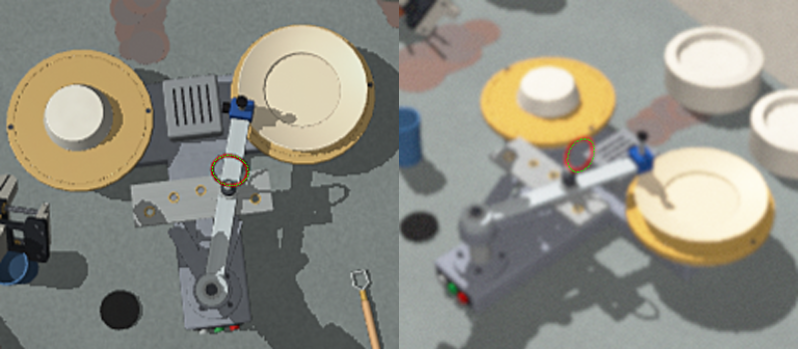

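In both views the ring matches the "pin home at -0.28" prediction within 1 px; a pin resting on top of the plate would shift it about 4 px. The plate and chuck have not moved.

```bash
python3 -c "
from plant import job; print(job.close_job())"
```

```text
the job is handed in; nothing more can be done
None
```

The swing arm is now one hole to the right, on the side of the wheel with the cream plate, with the pin home in that hole. The job is handed in at about 15 s on the robot's clock.

I put the shut fingers through the ring as a hook, without pinching it. I lifted the pin about 16 mm, swung the arm -0.28 rad, lowered until contact was lost, and backed out. The ring's lifting force stayed between 5 and 8 N.

**Last checks**
- **Pin:** the ring matched the predicted "pin home in the right hole" position within about 1 pixel in both the top and side views.
- **Plate and other items:** the plate and chuck look unmoved, and so does everything else in the final crops. The bowl, the bottle and the bench saucers were outside them, but the gripper did not go near those.
- **Robot:** clear of everything, with the force reading near zero.

**What disagreed**
- **Outward push:** force on the finger along the arm rose to about 12 N at the end of the swing, so I eased off 1 mm before lowering.
- **Joint limit:** joint 2 reached its range limit on the approach, so I came in a little farther out than planned and dropped straight down before inserting.
- **Ring position:** the wrist camera put the ring 1–2 mm left of my fit, and I used that to centre the finger.

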